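# Give the mixed-up canister lids back to their jars

## Robot

A 7-joint arm with a two-finger parallel gripper is mounted at the origin on the work surface. World frame = base frame: x ahead of the robot, y to its left, z up, the work surface at z = 0. Lengths are in m, angles in rad, forces in N, time in s.
With the tool pointing down it reaches from about 0.4 to 0.875 m from the base axis. Payload 19.3 kg.
Tool frame: the origin (TCP) lies midway between the tips of the shut fingers; the grasp point (between the pads) lies 19 mm behind it; z points along the fingers, y is the line along which they close (so a half turn about z gives the same grasp; the last joint's range is limited). The gripper opens to 85 mm and grips with 20 to 120 N. Pads are 22 mm wide; open, the fingers measure 114 mm over their backs; the gripper's body (76 mm by 85 mm) begins 54 mm behind the grasp point. The pads swing forward as they close: fully open they stand 13 mm farther back than shut.
Start: joints at [-1.364, 0.521, -0.036, 1.599, 0.021, 1.021, -0.113], TCP at [0.171, 0.601, 0.231] pointing down, gripper open.
Joint ranges: [-2.91, 2.91], [-0.3, 2.13], [-1.5, 1.42], [0.17, 2.43], [-1.26, 4.41], [0.16, 1.93], [-2.52, 2.52]. Speed limits (rad/s): [1.89, 1.89, 2.39, 2.39, 3.01, 3.01, 3.01].

## Interface

Orientations are given as [roll, pitch, yaw] about the fixed x, y, z axes, in that order (R = Rz(yaw) Ry(pitch) Rx(roll)).
In Python, from workcell import bot, viewer, status, job gives the robot as it stands (bot), with the cameras (viewer), the readings (status) and the job (job).
- The arm moves only by the tool nudge_tcp, called after ">>>" as name(argument=value, ...) on one line, values as JSON. Schema: {"type":"object","properties":{"rows":{"type":"string"},"clamp_n":{"type":"number"},"only":{"type":"string"},"quiet":{"type":"boolean"},"lines":{"type":"string"}},"required":["rows"],"additionalProperties":false}. rows is a string of 1 to 5 rows, one to a line, with the numbers parted by spaces; each row has 7 numbers: the finger opening in m, then dx, dy, dz in units of 100 mm, then a rotation vector rx, ry, rz in units of 0.2 rad; each row is the pose to reach, as a shift and turn from the pose commanded when the call began, along the tool's axes at that moment; what a row does not reach only later rows make up. A row lasts 1/8 s, in which the tool goes at most 0.0625 m and 0.188 rad, less where a joint would pass 70% of its speed; a pose out of reach is approached as far as the arm can. The fingers move at their own pace and stop on an object; clamp_n is the grip in N (left out, the last holds). Time passes only in rows, so rows that do not move let the fingers close. The tool returns the time, the measured TCP pose, the force, the opening and the grip force at its end. only (a regular expression) keeps the lines of the reply that match it, lines (a string "A,B") keeps lines A to B, and quiet returns only ok. Input that does not fit is refused with a message, and nothing moves.
- status.observe(): the state, without advancing time (a new reading comes with each control period).
- viewer.grab_frame(name): name is "scene" or "top"; returns the picture (420x560x3 uint8, blue, green, red); there is no depth.
- viewer.calibration(name): a dict with "vfov" (degrees; the focal length in pixels is half the picture's height over the tangent of half this angle, whatever the lens; pixels are square), "cx", "cy" (the principal point, pixels), "dist_coeffs" ([k1, k2, p1, p2, k3] as OpenCV has them; the pictures are not rectified), "eye" and "attitude" of the camera in the world. Camera axes: x right, y down, z forward; pixel columns grow to the right and rows downward; lengths in m; the calibration is good to about 2 mm. A picture is of the moment at which its call begins. calibration takes no time and is no camera call.
- job.job_done(): hands the job in; it is judged then, once.
The state is a dict: "clock": time; "qpos": joint angles; "qd": joint speeds; "joint_efforts": joint torques, N m; "position": TCP position; "tool_rot": TCP orientation; "force": force on the tool from outside, world axes, zero at the start; "moment": the same for the moment, N m; "grip_width": finger opening in m; "finger_force": force on a finger pad.
Only numpy, scipy, OpenCV 4.12 (cv2) and the standard library are available. Lean on these libraries where they do the work, as an engineer would, in place of code of your own. Each camera call takes 0.05 s, during which the arm holds its last target. There are 200 camera calls.

## Task

Somebody closed the three storage jars on the coffee counter with each other's lids. Put every lid back on the jar of its own shape, plug fully down in the mouth so that it closes flat; a lid that has to wait goes on the empty steel tray, never on the bare counter. Leave the jars where they stand and do not disturb the milk jug, the cup or the sugar shaker.

Things in the scene. Friction and masses are not known exactly. Their poses are not given: they have to be found in the camera images.
- round_lid: Round wooden lid, one piece: a round 89 mm plug 12 mm deep below, over it a round 113 mm plate 12 mm thick, on top in the centre an upright round knob 32 mm across, 32 mm tall. About 160 g. Origin: centre of the plug's underside, z up (plate from z = 12 to 24 mm, knob 24 to 56).
- square_lid: Square wooden lid, one piece: a square 74 x 74 mm plug 12 mm deep below, over it a square 98 x 98 mm plate 12 mm thick, on top in the centre an upright round knob 32 mm across, 32 mm tall. About 160 g. Origin: centre of the plug's underside, z up (plate from z = 12 to 24 mm, knob 24 to 56). x and y along its sides.
- oblong_lid: Oblong wooden lid, one piece: a rectangular 110 x 50 mm plug 12 mm deep below, over it a rectangular 134 x 74 mm plate 12 mm thick, on top in the centre an upright round knob 32 mm across, 32 mm tall. About 160 g. Origin: centre of the plug's underside, z up (plate from z = 12 to 24 mm, knob 24 to 56). x along its length.
- round_jar: Round open white ceramic jar, 113 mm diameter outside, 100 mm tall, mouth 99 mm across: 5 mm wider all round than its own lid's plug. Loose, 0.85 kg. Origin: centre of its underside; rim at z = 100 mm. With its own lid closed (plate on the rim) the lid's origin is at z = 88 mm; a wrong lid's plug does not go in but lies on the rim.
- square_jar: Square open white ceramic jar, 98 x 98 mm outside, 100 mm tall, mouth 84 x 84 mm: 5 mm wider all round than its own lid's plug. Loose, 0.85 kg. Origin: centre of its underside; rim at z = 100 mm. With its own lid closed (plate on the rim) the lid's origin is at z = 88 mm; a wrong lid's plug does not go in but lies on the rim. x and y along its sides.
- oblong_jar: Oblong open white ceramic jar, 134 x 74 mm outside, 100 mm tall, mouth 120 x 60 mm: 5 mm wider all round than its own lid's plug. Loose, 0.85 kg. Origin: centre of its underside; rim at z = 100 mm. With its own lid closed (plate on the rim) the lid's origin is at z = 88 mm; a wrong lid's plug does not go in but lies on the rim. x along its length.
- tray: Flat rectangular stainless steel serving tray, empty at the start, does not slide, 170 x 130 mm, floor 3 mm thick with a rim 8 mm tall and 3 mm thick round its edge. Origin: centre of its underside, x along its length, z up.
- milk_jug: Bystander: steel milk jug, 74 mm across, 85 mm tall, loose, handle to its +y side reaching 60 mm from the axis. Origin: centre of its underside.
- espresso_cup: Bystander: white espresso cup standing on a 106 mm saucer, one loose piece, 55 mm tall. Origin: centre of its underside.
- sugar_shaker: Bystander: glass sugar shaker with a steel spout top, 60 mm across, 112 mm tall, loose. Origin: centre of its underside.

How it is judged:
By the outcome, as a careful person would: the job done as asked, in the order asked, and still so for the second after the job is handed in, with the robot touching nothing.
It also fails if it takes over 102 s, if anything falls off the work surface, if the arm or the gripper's body presses on something with over 40 N, if the wrist force passes 120 N, or if a joint passes its speed limit or range.

## Working session

There is one attempt and no reset: what is moved stays moved. The work goes in short steps, Python scripts to look and compute and a tool call to move; the robot and the scene stay as the last step left them, time stands still between calls to the robot, and variables do not carry over. Pictures are saved under pics/ and viewed, at most 14 in all, crops included, and the job is handed in when it is done.

```bash
ls; mkdir -p pics
```

Run:
```python
from workcell import bot, viewer, status, job
import cv2
for n in("scene","top"):
    cv2.imwrite(f"pics/{n}0.png",viewer.grab_frame(n)); print(n,viewer.calibration(n))
print(status.observe())
```

```text
pics
workcell.py
scene {'vfov': 48.318880101130034, 'cx': 271.60306502676116, 'cy': 214.92695898491908, 'dist_coeffs': array([-0.06836128,  0.        ,  0.        ,  0.        ,  0.        ]), 'eye': array([1.26899577, 0.33972171, 0.91776811]), 'attitude': array([-2.37697252, -0.00951064,  2.00807177])}
top {'vfov': 54.273402147701276, 'cx': 279.72348857821027, 'cy': 204.0044174199403, 'dist_coeffs': array([-0.09603249,  0.        ,  0.        ,  0.        ,  0.        ]), 'eye': array([0.3566211 , 0.00553482, 1.22042829]), 'attitude': array([-2.97876182, -0.01023038, -1.56729837])}
{'clock': 0.1, 'qpos': array([-1.36420783,  0.52193948, -0.0363199 ,  1.59992063,  0.02123464,
        1.0211006 , -0.11277735]), 'qd': array([ 5.14504761e-04, -1.04519531e-03, -8.62713260e-04,  8.28074053e-06,
       -1.10895746e-03,  9.33994841e-04,  9.39343360e-04]), 'joint_efforts': array([ 1.87941499e-03, -9.28484988e+01,  1.98362812e+00, -3.70523679e+01,
        1.82056054e-02,  5.51475881e-03, -2.53871463e-05]), 'position': array([0.17075925, 0.600924  , 0.23080356]), 'tool_rot': array([-3.14061548e+00,  1.01015668e-04,  2.86482690e+00]), 'force': array([-1.23078089,  0.49407182, -0.40202789]), 'moment': array([0.03665382, 0.00354525, 0.02032059]), 'finger_force': 0.0, 'grip_width': 0.08525668906713288}
```

View pics/scene0.png

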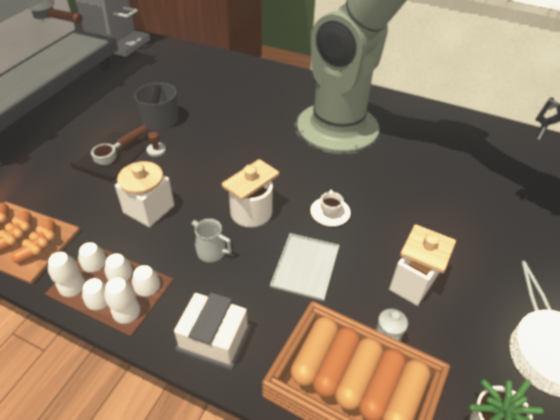

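View pics/top0.png

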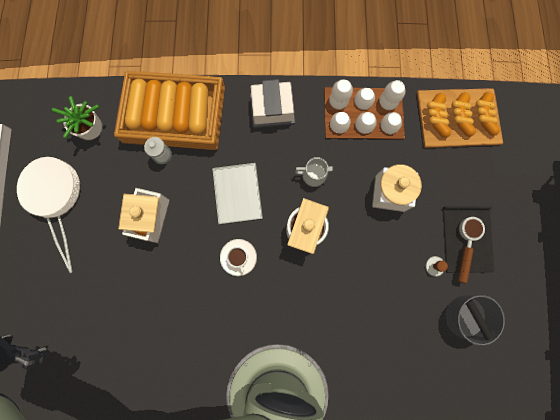

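Create h.py:
```python
import numpy as np, cv2
from scipy.spatial.transform import Rotation as R
from workcell import bot, viewer, status, job
def cam(n):
    c=viewer.calibration(n); f=210/np.tan(np.radians(c["vfov"])/2)
    K=np.array([[f,0,c["cx"]],[0,f,c["cy"]],[0,0,1.]])
    return K,c["dist_coeffs"],c["eye"],R.from_euler("xyz",c["attitude"]).as_matrix()
def rays(n,px):
    K,d,e,A=cam(n); u=cv2.undistortPoints(np.array(px,float).reshape(-1,1,2),K,d)[:,0]
    return e,np.c_[u,np.ones(len(u))]@A.T
def plane(n,px,z):
    e,r=rays(n,px); return e+r*((z-e[2])/r[:,2])[:,None]
def tri(pt,ps):
    (e1,r1),(e2,r2)=rays("top",[pt]),rays("scene",[ps]); r1,r2=r1[0],r2[0]
    s=np.linalg.lstsq(np.c_[r1,-r2],e2-e1,rcond=None)[0]; a,b=e1+s[0]*r1,e2+s[1]*r2
    return (a+b)/2,np.linalg.norm(a-b)
def proj(n,P):
    K,d,e,A=cam(n); return cv2.projectPoints((np.array(P,float).reshape(-1,3)-e)@A,np.zeros(3),np.zeros(3),K,d)[0][:,0]
def go(p,yaw):
    "shift/turn in tool axes from the present pose to TCP p, tool down with this yaw"
    o=status.observe(); T=R.from_euler("xyz",o["tool_rot"]); G=R.from_euler("xyz",[np.pi,0,yaw])
    print("at",o["position"].round(4),o["tool_rot"].round(3),"t",round(o["clock"],2),"q7",o["qpos"][6].round(2))
    print("d",T.inv().apply(np.array(p)-o["position"]).round(4),"rv",(T.inv()*G).as_rotvec().round(3))
def tiles(crops,name,w=66,hh=75,s=4):
    "crops: (image,x0,y0)"
    return cv2.imwrite(name,np.vstack([np.hstack([cv2.resize(i[y:y+hh,x:x+w],None,fx=s,fy=s,interpolation=cv2.INTER_CUBIC) for i,x,y in row]) for row in crops]))
```

Run:
```python
from h import *
t=cv2.imread("pics/top0.png");s=cv2.imread("pics/scene0.png")
tiles([[(t,108,175),(t,276,190),(t,366,152)],[(s,388,222),(s,218,155),(s,112,155)]],"pics/m0.png")
print(plane("top",[(140,213),(308,226),(404,184),(237,193),(315,172),(238,257),(157,150)],[.156]*3+[0]*4))
```

```text
[[ 0.505518    0.36465919  0.156     ]
 [ 0.47366229 -0.07885325  0.156     ]
 [ 0.58775285 -0.33858109  0.156     ]
 [ 0.59031628  0.12341994  0.        ]
 [ 0.6571327  -0.11402048  0.        ]
 [ 0.39754126  0.11671849  0.        ]
 [ 0.72534783  0.37591259  0.        ]]
```

View pics/m0.png

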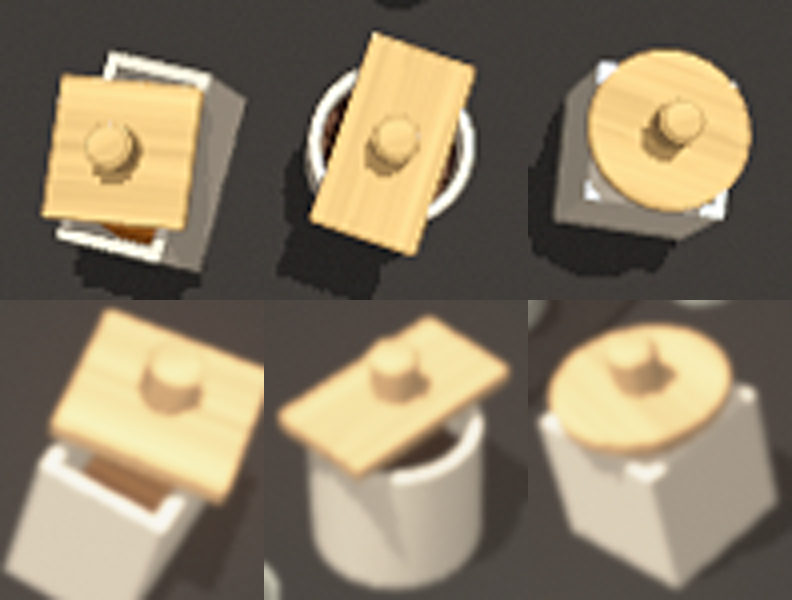

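The montage shows all three lids lying flat. The square lid is on the oblong jar (knob top (135,210.5) in top, (432,238) in scene), the oblong lid is on the round jar (309,224 / 251,169), and the round lid is on the square jar (404,181 / 138,167).

Run:
```python
from h import *
t=cv2.imread("pics/top0.png");s=cv2.imread("pics/scene0.png")
pairs=dict(square=((134.6,210.4),(431.6,237.6)),oblong=((308.6,223.6),(250.6,168.6)),round=((403.6,181.1),(137.9,166.4)))
def wood(im,p,r=48):
    h=cv2.cvtColor(im,cv2.COLOR_BGR2HSV); m=cv2.inRange(h,(8,50,110),(32,255,255))
    k=np.zeros_like(m); cv2.circle(k,tuple(int(v) for v in p),r,255,-1); m=cv2.morphologyEx(m&k,cv2.MORPH_CLOSE,np.ones((5,5),np.uint8))
    return max(cv2.findContours(m,0,1)[0],key=cv2.contourArea)
for k,(a,b) in pairs.items():
    P,e=tri(a,b); print(k,"knob top",P.round(4),"miss",e.round(4))
    c=wood(t,a); r=cv2.minAreaRect(c)
    if k=="round":
        el=cv2.fitEllipse(c); es=cv2.fitEllipse(wood(s,b)); print(el,es,tri(el[0],es[0]),plane("top",[el[0]],.124))
    else:
        bx=cv2.boxPoints(r); cs=wood(s,b); bs=cv2.approxPolyDP(cs,4,True)[:,0]; print(bx.round(1).tolist(),bs.tolist())
        w=plane("top",bx,.124); d=np.diff(np.r_[w,w[:1]],axis=0)[:,:2]
        print(" centre",w.mean(0).round(4),"sides",np.linalg.norm(d,axis=1).round(4),"yaw",np.degrees(np.arctan2(d[:,1],d[:,0])).round(1))
# tray
g=cv2.cvtColor(t,cv2.COLOR_BGR2GRAY);m=cv2.inRange(g[155:232,205:270],110,255)
c=max(cv2.findContours(m,0,1)[0],key=cv2.contourArea);bx=cv2.boxPoints(cv2.minAreaRect(c))+[205,155]
w=plane("top",bx,.008);d=np.diff(np.r_[w,w[:1]],axis=0)[:,:2]
print("tray",bx.round(1).tolist(),w.mean(0).round(4),np.linalg.norm(d,axis=1).round(4),np.degrees(np.arctan2(d[:,1],d[:,0])).round(1))
go([.474,-.079,.24],0)
```

```text
square knob top [0.5127 0.3807 0.1533] miss 0.0002
[[117.0999984741211, 232.0], [123.0, 191.10000610351562], [159.8000030517578, 196.39999389648438], [154.0, 237.3000030517578]] [[413, 224], [400, 256], [425, 275], [443, 272], [456, 240]]
 centre [0.5071 0.3799 0.124 ] sides [0.1134 0.1049 0.1125 0.1033] yaw [ -4.5 -97.8 174.7  82.6]
oblong knob top [ 0.4799 -0.0799  0.1542] miss 0.0015
[[282.0, 242.60000610351562], [300.8999938964844, 195.3000030517578], [332.6000061035156, 208.0], [313.70001220703125, 255.3000030517578]] [[279, 171], [258, 158], [221, 186], [241, 201], [262, 194]]
 centre [ 0.4796 -0.0797  0.124 ] sides [0.1385 0.0928 0.1381 0.0911] yaw [ -21.7 -111.9  157.6   68.4]
round knob top [ 0.5957 -0.3379  0.1558] miss 0.0002
((400.6036376953125, 184.72500610351562), (39.88827896118164, 42.233585357666016), 141.2089385986328) ((139.9765625, 177.3503875732422), (33.96595764160156, 46.79841232299805), 78.46116638183594) (array([ 0.59420725, -0.34162366,  0.11639411]), np.float64(9.571701536889333e-06)) [[ 0.59256811 -0.33922753  0.124     ]]
tray [[211.1, 167.5], [255.2, 162.0], [262.3, 218.2], [218.1, 223.7]] [0.5903 0.1239 0.008 ] [0.1358 0.1744 0.1326 0.1742] [ -82.4 -172.3   97.5    8.7]
at [0.1708 0.6009 0.2308] [-3.141  0.     2.865] t 0.1 q7 -0.11
d [-0.4775 -0.5712 -0.0086] rv [-0.000e+00  1.000e-03  2.865e+00]
```

Add to h.py:
```python
def wood(im,p,r=45,vmin=175):
    h=cv2.cvtColor(im,cv2.COLOR_BGR2HSV); m=cv2.inRange(h,(8,50,vmin),(32,255,255))
    k=np.zeros_like(m); cv2.circle(k,tuple(int(v) for v in p),r,255,-1); m=cv2.morphologyEx(m&k,cv2.MORPH_OPEN,np.ones((3,3),np.uint8))
    return cv2.convexHull(max(cv2.findContours(m,0,1)[0],key=cv2.contourArea))
def rect(n,c,z):
    q=plane(n,c[:,0],z); (x,y),(a,b),th=cv2.minAreaRect((q[:,:2]*1000).astype(np.float32))
    if a<b: a,b,th=b,a,th+90
    return np.round([x,y,a,b,(th+90)%180-90],1)   # mm, yaw of the long side
```

Run:
```python
from h import *
t=cv2.imread("pics/top0.png");s=cv2.imread("pics/scene0.png")
for p,q in(((135,212),(431,250)),((308,226),(250,180)),((403,184),(139,177))):
    print(rect("top",wood(t,p),.124),rect("scene",wood(s,q),.124))
```

```text
[511.4 380.7 100.   99.2  -5. ] [517.7 380.9 113.9 100.2  -5.1]
[478.9 -80.8 134.7  73.6 -19. ] [484.  -81.1 147.8  84.  -16.3]
[ 593.6 -340.5  113.1  110.3  -89.3] [ 597.9 -340.4  117.7  115.7  -22.6]
```

Run:
```python
from h import *
go([.40,.34,.23],2.0); go([.480,-.0805,.20],1.40)
```

```text
at [0.1708 0.6009 0.2308] [-3.141  0.     2.865] t 0.1 q7 -0.11
d [-0.2918 -0.1884  0.001 ] rv [-0.001  0.001  0.865]
at [0.1708 0.6009 0.2308] [-3.141  0.     2.865] t 0.1 q7 -0.11
d [-0.4837 -0.571   0.0314] rv [-1.000e-03  1.000e-03  1.465e+00]
```

The rows are not in the units I measure in: shifts go in units of 100 mm and turns go in units of 0.2 rad. I convert before sending: -0.25 m is -2.5, -0.2 m is -2, 0.85 rad is 4.25.

>>> nudge_tcp(rows="0.07 -0.5 -0.3 0 0 0 0.75\n0.07 -1 -0.65 0 0 0 1.6\n0.07 -1.5 -1 0 0 0 2.5\n0.07 -2 -1.3 0 0 0 3.4\n0.07 -2.5 -1.6 0 0 0 4.25", clamp_n=40)

```text
clock: 0.72
position: [0.3685, 0.3774, 0.2313]
tool_rot: [-3.142, -0.0, 2.009]
force: [2.1, 0.8, 0.4]
grip_width: 0.0696
finger_force: 0.0
```

Run:
```python
from h import *
go([.480,-.0805,.20],1.40)
```

```text
at [0.3685 0.3774 0.2313] [-3.142 -0.     2.009] t 0.72 q7 -0.37
d [-0.4619 -0.0934  0.0313] rv [-0.    -0.     0.609]
```

To row units: -0.06 m is -0.6, -0.3 m is -3, 0.5 rad is 2.5.

>>> nudge_tcp(rows="0.07 -0.6 -0.12 0 0 0 0.5\n0.07 -1.2 -0.24 0 0 0 1\n0.07 -1.8 -0.36 0 0 0 1.5\n0.07 -2.4 -0.48 0 0 0 2\n0.07 -3 -0.6 0 0 0 2.5")

```text
clock: 1.35
position: [0.4423, 0.0804, 0.2314]
tool_rot: [3.141, -0.0, 1.512]
force: [0.5, -0.0, -0.0]
grip_width: 0.0696
finger_force: 0.0
```

Run:
```python
from h import *
go([.480,-.0805,.17],1.40)
```

```text
at [0.4423 0.0804 0.2314] [ 3.141 -0.     1.512] t 1.35 q7 -0.21
d [-0.1585  0.0471  0.0614] rv [ 0.    -0.     0.112]
```

>>> nudge_tcp(rows="0.07 -0.55 0.16 0.1 0 0 0.25\n0.07 -1.1 0.32 0.2 0 0 0.56\n0.07 -1.585 0.471 0.4 0 0 0.56\n0.07 -1.585 0.471 0.614 0 0 0.56\n0.07 -1.585 0.471 0.614 0 0 0.56")

```text
clock: 1.98
position: [0.4795, -0.0789, 0.1688]
tool_rot: [-3.139, 0.001, 1.402]
force: [-0.3, 0.0, 0.1]
grip_width: 0.07
finger_force: 0.0
```

Run:
```python
from h import *
go([.480,-.0805,.129],1.40)
cv2.imwrite("pics/s1.png",s:=viewer.grab_frame("scene"));cv2.imwrite("pics/t1.png",t:=viewer.grab_frame("top"))
tiles([[(t,270,180),(s,215,125)]],"pics/m1.png",w=75,hh=85,s=5)
```

```text
at [ 0.4795 -0.0789  0.1688] [-3.139e+00  1.000e-03  1.402e+00] t 1.98 q7 0.16
d [-0.0014  0.0009  0.0398] rv [-0.003  0.001  0.002]
```

View pics/m1.png

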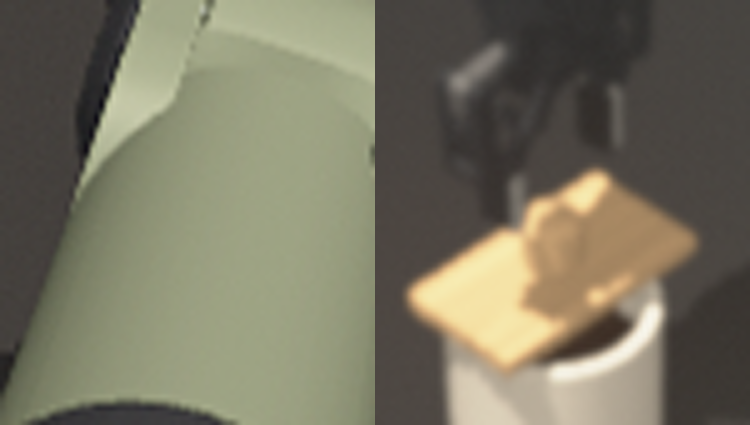

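The top view is hidden by the arm. The scene tile shows the fingers straddling the knob, with their midpoint (552,170) above the knob centre (555,230), so I lower and close.

To row units: 0.039 m is 0.39, 0.02 m is 0.2.

>>> nudge_tcp(rows="0.07 -0.01 0.01 0.2 0 0 0\n0.07 -0.01 0.01 0.39 0 0 0\n0.02 -0.01 0.01 0.39 0 0 0\n0.02 -0.01 0.01 0.39 0 0 0\n0.02 -0.01 0.01 0.39 0 0 0", clamp_n=40)

```text
clock: 2.7
position: [0.4817, -0.0795, 0.1322]
tool_rot: [3.14, -0.001, 1.403]
force: [-1.9, 0.6, 8.1]
grip_width: 0.0303
finger_force: 38.9
```

>>> nudge_tcp(rows="0.02 0 0 0 0 0 0\n0.02 0 0 -0.1 0 0 0\n0.02 0 0 -0.3 0 0 0\n0.02 0 0 -0.6 0 0 0\n0.02 0 0 -0.6 0 0 0")

```text
clock: 3.32
position: [0.4823, -0.0799, 0.1934]
tool_rot: [3.138, -0.001, 1.403]
force: [0.4, -0.3, -1.5]
grip_width: 0.0303
finger_force: 40.2
```

Run:
```python
from h import *
go([.5903,.1239,.129],1.40+.47)
cv2.imwrite("pics/s2.png",s:=viewer.grab_frame("scene"))
tiles([[(s,200,110)]],"pics/m2.png",w=120,hh=120,s=4)
```

```text
at [ 0.4823 -0.0799  0.1934] [ 3.138e+00 -1.000e-03  1.403e+00] t 3.33 q7 0.14
d [0.2189 0.0721 0.0649] rv [ 0.004  0.    -0.467]
```

View pics/m2.png

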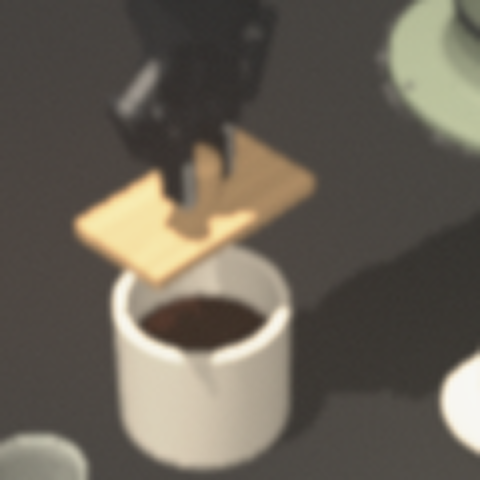

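The lid is held level and the jar stayed put, with its open mouth at about (250,188). Next is the tray.

To row units: 0.08 m is 0.8, 0.06 m is 0.6, -0.467 rad is -2.335.

>>> nudge_tcp(rows="0.02 0.3 0.1 0 0 0 -0.35\n0.02 0.8 0.25 0 0 0 -0.85\n0.02 1.3 0.43 0 0 0 -1.4\n0.02 1.8 0.6 0 0 0 -1.95\n0.02 2.19 0.72 0 0 0 -2.335")

```text
clock: 4.0
position: [0.5892, 0.1275, 0.19]
tool_rot: [-3.141, -0.001, 1.876]
force: [0.0, -1.1, -1.6]
grip_width: 0.0302
finger_force: 40.2
```

>>> nudge_tcp(rows="0.02 0 0 0.2 0 0 0\n0.02 0 0 0.5 0 0 0\n0.02 0 0 0.9 0 0 0\n0.02 0 0 1.25 0 0 0\n0.02 0 0 1.35 0 0 0")

```text
clock: 4.62
position: [0.5874, 0.1247, 0.0534]
tool_rot: [-3.138, -0.0, 1.871]
force: [0.3, -0.3, -0.6]
grip_width: 0.0304
finger_force: 40.1
```

```bash
python3 - <<'E'
from h import *
go([.5903,.1239,.036],1.87)
s=viewer.grab_frame("scene"); cv2.imwrite("pics/s3.png",s); t=viewer.grab_frame("top"); cv2.imwrite("pics/t3.png",t); 
tiles([[(s,230,160),(t,190,130)]],"pics/m3.png",w=130,hh=140,s=3)
E
```

```text
at [0.5874 0.1247 0.0534] [-3.138 -0.     1.871] t 4.62 q7 0.24
d [-0.0017  0.0026  0.0174] rv [-0.004 -0.     0.001]
```

View pics/m3.png

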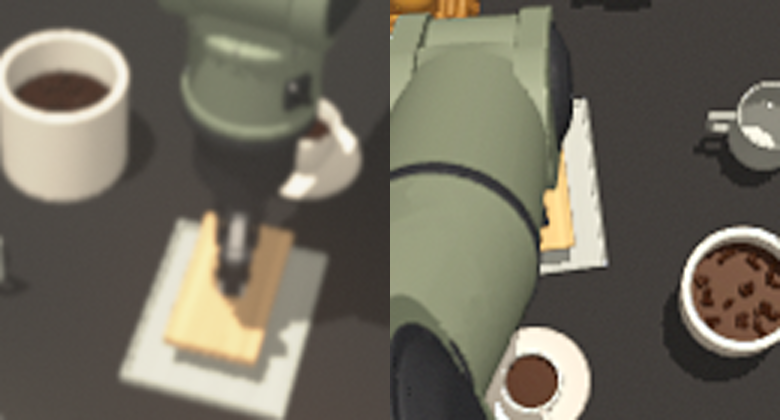

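The lid hovers over the middle of the tray, aligned with it. The round jar's mouth is open and visible in both views. I lower, release, retreat, then measure the round jar.

To row units: 0.0185 m is 0.185, 0.0175 m is 0.175.

>>> nudge_tcp(rows="0.02 -0.01 0.02 0.1 0 0 0\n0.02 -0.01 0.02 0.165 0 0 0\n0.02 -0.01 0.02 0.185 0 0 0\n0.06 -0.01 0.02 0.175 0 0 0\n0.07 -0.01 0.02 0.175 0 0 0")

```text
clock: 5.35
position: [0.5913, 0.1238, 0.0388]
tool_rot: [3.141, 0.0, 1.87]
force: [-0.5, -0.3, 0.1]
grip_width: 0.0656
finger_force: 0.0
```

>>> nudge_tcp(rows="0.07 0 0 -0.1 0 0 0\n0.07 0 0 -0.5 0 0 0\n0.07 0 0 -1 0 0 0\n0.07 0 0 -1.5 0 0 0\n0.07 0 0 -1.7 0 0 0")

```text
clock: 5.98
position: [0.5919, 0.1238, 0.2123]
tool_rot: [3.137, -0.0, 1.869]
force: [-0.4, -0.0, -0.5]
grip_width: 0.0698
finger_force: 0.0
```

```bash
python3 - <<'E'
from h import *
t=cv2.imread("pics/t3.png");s=cv2.imread("pics/s3.png")
# round jar rim: bright ring, outer ellipse
def ring(im,n,x0,y0,w,h,v):
    g=cv2.cvtColor(im,cv2.COLOR_BGR2HSV)[y0:y0+h,x0:x0+w]; m=cv2.inRange(g,(0,0,v),(180,90,255))
    c,hi=cv2.findContours(m,cv2.RETR_CCOMP,cv2.CHAIN_APPROX_NONE)
    for k,(cc,q) in enumerate(zip(c,hi[0])):
        if cv2.contourArea(cc)>300:
            e=cv2.fitEllipse(cc); o=np.array(e[0])+[x0,y0]; p=plane(n,cc[:,0]+[x0,y0],.1)[:,:2]*1000
            print(n,"hole" if q[3]>=0 else "outer",o.round(1),np.round(e[1],1),plane(n,[o],.1)[0].round(4),"circ",np.round(cv2.minEnclosingCircle(p.astype(np.float32))[:2][0],1),np.round(cv2.minEnclosingCircle(p.astype(np.float32))[1],1))
for v in(170,200): ring(t,"top",278,195,60,62,v)
for v in(150,170): ring(s,"scene",222,165,60,62,v)
go([.595,-.339,.18],1.0)
E
```

```text
top outer [307.3 225.9] [40.1 40.6] [ 0.4801 -0.0813  0.1   ] circ [480.7 -81.7] 57.2
top hole [307.5 225.8] [35.9 36.4] [ 0.4803 -0.0819  0.1   ] circ [480.7 -81.9] 51.3
top outer [307.2 225.8] [39.7 40.5] [ 0.4803 -0.0812  0.1   ] circ [480.9 -82. ] 56.9
top hole [307.4 225.8] [36.1 37.1] [ 0.4803 -0.0816  0.1   ] circ [481.5 -81.7] 52.1
scene outer [250.  197.1] [45.2 59.3] [ 0.5224 -0.0607  0.1   ] circ [519.9 -62.8] 102.5
scene hole [249.6 189.9] [14.5 32. ] [ 0.4992 -0.0735  0.1   ] circ [499.5 -73.7] 42.3
scene outer [249.3 196.4] [43.4 58.8] [ 0.5207 -0.0633  0.1   ] circ [519.7 -62.9] 101.8
scene hole [248. 189.] [16. 36.] [ 0.4979 -0.0786  0.1   ] circ [483.9 -80.6] 47.4
at [0.5919 0.1238 0.2123] [ 3.137 -0.     1.869] t 5.97 q7 0.18
d [-0.4432 -0.1333  0.0316] rv [ 0.004 -0.002  0.869]
```

>>> nudge_tcp(rows="0.07 -0.57 -0.17 0 0 0 0.6\n0.07 -1.14 -0.34 0 0 0 1.2\n0.07 -1.71 -0.51 0 0 0 1.8\n0.07 -2.28 -0.68 0 0 0 2.4\n0.07 -2.85 -0.85 0 0 0 3")

```text
clock: 6.6
position: [0.5936, -0.1754, 0.2095]
tool_rot: [3.141, -0.001, 1.266]
force: [0.9, 0.4, 0.5]
grip_width: 0.0701
finger_force: 0.0
```

Run:
```python
from h import *
go([.595,-.339,.17],1.0)
```

```text
at [ 0.5936 -0.1754  0.2095] [ 3.141e+00 -1.000e-03  1.266e+00] t 6.6 q7 0.18
d [-0.1556  0.0503  0.0394] rv [ 0.001 -0.001  0.266]
```

>>> nudge_tcp(rows="0.07 -0.55 0.18 0 0 0 0.5\n0.07 -1.1 0.36 0.1 0 0 1\n0.07 -1.55 0.5 0.3 0 0 1.33\n0.07 -1.555 0.503 0.394 0 0 1.33\n0.07 -1.555 0.503 0.394 0 0 1.33")

```text
clock: 7.22
position: [0.5956, -0.3364, 0.1689]
tool_rot: [-3.141, -0.0, 1.004]
force: [0.7, 0.2, 0.5]
grip_width: 0.0696
finger_force: 0.0
```

Run:
```python
from h import *
go([.595,-.339,.130],1.0)
t=viewer.grab_frame("top"); cv2.imwrite("pics/t4.png",t)
q=t[165:235,200:275]; b=cv2.findContours(cv2.inRange(cv2.cvtColor(q,cv2.COLOR_BGR2HSV),(8,50,170),(32,255,255)),0,1)[0]
c=max(b,key=cv2.contourArea)+[200,165]; print("oblong on tray",rect("top",c,.027))
```

```text
at [ 0.5956 -0.3364  0.1689] [-3.141 -0.     1.004] t 7.22 q7 0.2
d [-0.0026  0.001   0.0388] rv [-0.001 -0.     0.004]
oblong on tray [591.2 121.1 134.6  74.7   7.9]
```

>>> nudge_tcp(rows="0.07 -0.02 0.01 0.2 0 0 0\n0.07 -0.02 0.01 0.38 0 0 0\n0.02 -0.02 0.01 0.38 0 0 0\n0.02 -0.02 0.01 0.38 0 0 0\n0.02 -0.02 0.01 0.38 0 0 0", clamp_n=40)

```text
clock: 7.9
position: [0.5957, -0.3394, 0.1316]
tool_rot: [3.141, -0.0, 1.004]
force: [-0.1, -1.2, -0.1]
grip_width: 0.0304
finger_force: 39.8
```

>>> nudge_tcp(rows="0.02 0 0 0 0 0 0\n0.02 0 0 -0.1 0 0 0\n0.02 0 0 -0.3 0 0 0\n0.02 0 0 -0.6 0 0 0\n0.02 0 0 -0.6 0 0 0")

```text
clock: 8.52
position: [0.5964, -0.3402, 0.1946]
tool_rot: [3.137, -0.0, 1.004]
force: [0.1, -0.1, -2.2]
grip_width: 0.0305
finger_force: 39.9
```

Run:
```python
from h import *
go([.481,-.0815,.19],1.3)
s=viewer.grab_frame("scene");cv2.imwrite("pics/s5.png",s);t=viewer.grab_frame("top");cv2.imwrite("pics/t5.png",t)
tiles([[(s,90,110),(t,350,130)]],"pics/m5.png",w=100,hh=120,s=4)
```

```text
at [ 0.5964 -0.3402  0.1946] [ 3.137 -0.     1.004] t 8.53 q7 0.19
d [ 0.1562 -0.2363  0.0036] rv [ 0.004  0.    -0.296]
```

View pics/m5.png

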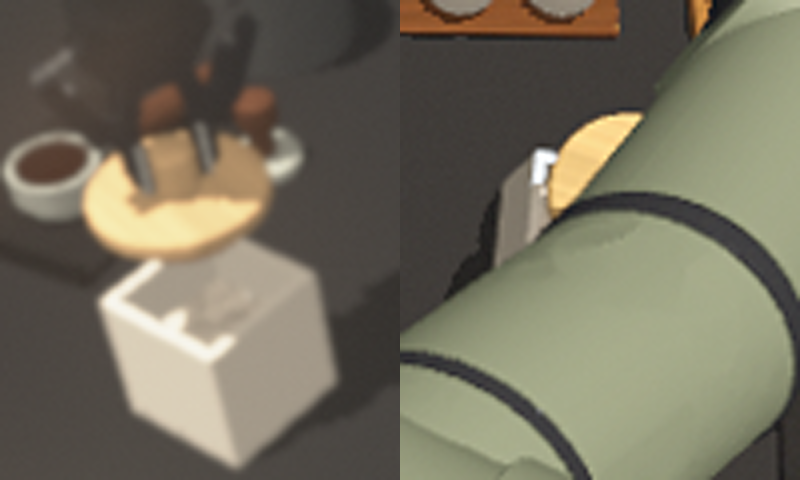

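The round lid is held level by its knob and the square jar is uncovered. I carry the lid over the round jar.

To row units: -0.215 m is -2.15, -0.173 m is -1.73, -0.1 rad is -0.5.

>>> nudge_tcp(rows="0.02 0.2 -0.3 0 0 0 -0.2\n0.02 0.5 -0.75 0 0 0 -0.5\n0.02 0.83 -1.25 0 0 0 -0.8\n0.02 1.15 -1.73 0 0 0 -1.1\n0.02 1.4 -2.15 0 0 0 -1.4")

```text
clock: 9.25
position: [0.488, -0.1036, 0.1907]
tool_rot: [-3.141, -0.0, 1.287]
force: [0.9, 0.2, -1.8]
grip_width: 0.0305
finger_force: 40.1
```

>>> nudge_tcp(rows="0.02 0.1 -0.13 0 0 0 0\n0.02 0.16 -0.21 0 0 0 0\n0.02 0.16 -0.21 0.2 0 0 0\n0.02 0.16 -0.21 0.35 0 0 0\n0.02 0.16 -0.21 0.4 0 0 0")

```text
clock: 9.88
position: [0.4734, -0.0851, 0.1501]
tool_rot: [-3.14, 0.001, 1.282]
force: [-0.4, 0.3, -0.8]
grip_width: 0.0306
finger_force: 40.1
```

Run:
```python
from h import *
go([.481,-.0815,.125],1.3)
s=viewer.grab_frame("scene");cv2.imwrite("pics/s6.png",s);t=viewer.grab_frame("top");cv2.imwrite("pics/t6.png",t)
print("round in hand",rect("scene",wood(s,(248,182),r=30,vmin=130),.145))
# square jar mouth in top view
x0,y0=360,155; g=cv2.cvtColor(t,cv2.COLOR_BGR2HSV)[y0:y0+65,x0:x0+65]
for v in (180,205,225):
    m=cv2.inRange(g,(0,0,v),(180,60,255)); c,hi=cv2.findContours(m,cv2.RETR_CCOMP,cv2.CHAIN_APPROX_NONE)
    for cc,q in zip(c,hi[0]):
        if cv2.contourArea(cc)>300: print(v,"hole" if q[3]>=0 else "outer",rect("top",cc+[x0,y0],.1))
tiles([[(s,205,115),(t,350,140)]],"pics/m6.png",w=100,hh=110,s=4)
```

```text
at [ 0.4734 -0.0851  0.1501] [-3.140e+00  1.000e-03  1.282e+00] t 9.88 q7 0.11
d [0.0057 0.0063 0.0251] rv [-0.001  0.001 -0.018]
round in hand [482.4 -81.9 119.1 116.6  47.6]
180 outer [ 592.3 -341.2  100.2   99.9   81.5]
180 hole [ 592.8 -342.2   87.7   86.8   -7.6]
205 outer [ 591.9 -341.4   99.6   98.8   81.5]
205 hole [ 593.  -342.2   88.5   87.9   82.2]
225 outer [ 592.2 -341.4   98.2   97.6   81.5]
225 hole [ 593.  -342.2   89.5   88.1   81.5]
```

View pics/m6.png

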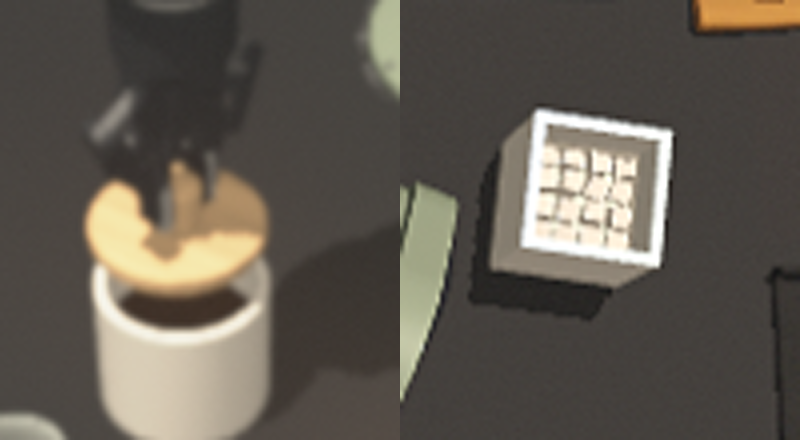

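The round lid hangs level just above its mouth, about 8 mm short towards the robot. The square jar reads (0.592, -0.341), yaw -8.5°. I correct the offset, then lower.

To row units: 0.0063 m is 0.063, 0.0057 m is 0.057.

>>> nudge_tcp(rows="0.02 0.057 0.063 0 0 0 0\n0.02 0.057 0.063 0.05 0 0 0\n0.02 0.057 0.063 0.12 0 0 0\n0.02 0.057 0.063 0.16 0 0 0\n0.02 0.057 0.063 0.16 0 0 0")

```text
clock: 10.6
position: [0.4811, -0.0808, 0.1347]
tool_rot: [-3.141, 0.0, 1.284]
force: [-0.2, 0.4, -1.7]
grip_width: 0.0303
finger_force: 40.2
```

Run:
```python
from h import *
go([.481,-.0815,.120],1.3)
```

```text
at [ 0.4811 -0.0808  0.1347] [-3.141  0.     1.284] t 10.6 q7 0.12
d [-0.0006  0.0001  0.0147] rv [-0.001  0.    -0.016]
```

>>> nudge_tcp(rows="0.02 -0.005 0 0.04 0 0 0\n0.02 -0.005 0 0.08 0 0 0\n0.02 -0.005 0 0.12 0 0 0\n0.02 -0.005 0 0.15 0 0 0\n0.02 -0.005 0 0.16 0 0 0")

```text
clock: 11.22
position: [0.4812, -0.0812, 0.1194]
tool_rot: [-3.141, -0.0, 1.284]
force: [-8.4, 2.1, 32.5]
grip_width: 0.0306
finger_force: 43.6
```

To row units: -0.08 m is -0.8, -0.03 m is -0.3.

>>> nudge_tcp(rows="0.02 0 0 -0.01 0 0 0\n0.05 0 0 -0.01 0 0 0\n0.07 0 0 -0.02 0 0 0\n0.07 0 0 -0.3 0 0 0\n0.07 0 0 -0.8 0 0 0")

```text
clock: 11.85
position: [0.4804, -0.0813, 0.199]
tool_rot: [-3.139, 0.001, 1.284]
force: [0.2, -0.0, 0.8]
grip_width: 0.0699
finger_force: 0.0
```

Run:
```python
from h import *
go([.44,.16,.22],1.65); go([.512,.3805,.18],2.2)
```

```text
at [ 0.4804 -0.0813  0.199 ] [-3.139e+00  1.000e-03  1.284e+00] t 11.85 q7 0.05
d [ 0.2199 -0.1071 -0.021 ] rv [-0.003  0.001 -0.366]
at [ 0.4804 -0.0813  0.199 ] [-3.139e+00  1.000e-03  1.284e+00] t 11.85 q7 0.05
d [ 0.4518 -0.1005  0.0187] rv [-0.003  0.    -0.916]
```

To row units: 0.288 m is 2.88, 0.23 m is 2.3, -0.316 rad is -1.58.

>>> nudge_tcp(rows="0.07 0.57 -0.13 -0.1 0 0 -0.3\n0.07 1.15 -0.26 -0.1 0 0 -0.6\n0.07 1.72 -0.39 -0.1 0 0 -0.9\n0.07 2.3 -0.51 -0.1 0 0 -1.25\n0.07 2.88 -0.64 -0.1 0 0 -1.58")

```text
clock: 12.48
position: [0.5013, 0.2151, 0.2092]
tool_rot: [3.141, -0.0, 1.602]
force: [0.9, 0.5, 0.5]
grip_width: 0.0699
finger_force: 0.0
```

Run:
```python
from h import *
go([.512,.3805,.175],1.6)
```

```text
at [0.5013 0.2151 0.2092] [ 3.141 -0.     1.602] t 12.47 q7 -0.26
d [0.165  0.0159 0.0342] rv [ 0.    -0.     0.002]
```

To row units: 0.165 m is 1.65, 0.15 m is 1.5.

>>> nudge_tcp(rows="0.07 0.5 0.06 0 0 0 0\n0.07 1.05 0.11 0 0 0 0\n0.07 1.5 0.15 0.2 0 0 0\n0.07 1.65 0.16 0.34 0 0 0\n0.07 1.65 0.16 0.34 0 0 0")

```text
clock: 13.1
position: [0.5119, 0.3783, 0.1737]
tool_rot: [-3.14, 0.002, 1.601]
force: [-0.2, -1.1, 0.7]
grip_width: 0.07
finger_force: 0.0
```

Run:
```python
from h import *
go([.512,.3805,.131],1.6)
t=viewer.grab_frame("top");cv2.imwrite("pics/t7.png",t);s=viewer.grab_frame("scene");cv2.imwrite("pics/s7.png",s)
print("round lid closed?",rect("top",wood(t,(307,226),r=32),.112))
tiles([[(s,385,195),(t,260,180),(s,200,140)]],"pics/m7.png",w=88,hh=100,s=3)
```

```text
at [0.5119 0.3783 0.1737] [-3.140e+00  2.000e-03  1.601e+00] t 13.1 q7 -0.46
d [0.0022 0.0002 0.0427] rv [-0.001  0.002  0.001]
round lid closed? [480.3 -82.6 112.3 109.4   0. ]
```

View pics/m7.png

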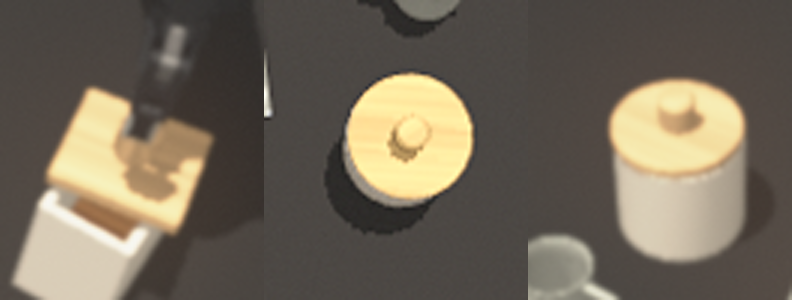

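The round lid is flush and centred on its jar. In the left tile the fingers stand over the square lid's knob, so I grasp it.

To row units: 0.042 m is 0.42, 0.02 m is 0.2.

>>> nudge_tcp(rows="0.07 0.02 0 0.2 0 0 0\n0.07 0.02 0 0.42 0 0 0\n0.02 0.02 0 0.42 0 0 0\n0.02 0.02 0 0.42 0 0 0\n0.02 0.02 0 0.42 0 0 0", clamp_n=40)

```text
clock: 13.82
position: [0.5131, 0.3805, 0.134]
tool_rot: [3.14, -0.001, 1.599]
force: [1.4, -1.6, 3.9]
grip_width: 0.0303
finger_force: 40.1
```

>>> nudge_tcp(rows="0.02 0 0 0 0 0 0\n0.02 0 0 -0.1 0 0 0\n0.02 0 0 -0.3 0 0 0\n0.02 0 0 -0.7 0 0 0\n0.02 0 0 -0.7 0 0 0")

```text
clock: 14.45
position: [0.5137, 0.3813, 0.2064]
tool_rot: [3.138, -0.003, 1.6]
force: [-0.4, -0.2, -1.9]
grip_width: 0.0301
finger_force: 40.0
```

Run:
```python
from h import *
o=status.observe(); print(o["grip_width"],o["qpos"].round(2))
s=viewer.grab_frame("scene");cv2.imwrite("pics/s8.png",s)
go([.5922,-.3414,.2],1.54)
```

```text
0.030143986155127384 [-0.99  0.6   0.4   1.6  -0.27  0.99 -0.48]
at [0.5129 0.3809 0.2046] [ 3.14e+00 -2.00e-03  1.60e+00] t 14.5 q7 -0.48
d [-0.7243  0.0583  0.0034] rv [ 0.002 -0.002  0.06 ]
```

.727: 12+ rows. Max 5 per call; 3 calls.

>>> nudge_tcp(rows="0.02 -0.3 0.02 0 0 0 0\n0.02 -0.85 0.07 0 0 0 0\n0.02 -1.4 0.11 0 0 0 0\n0.02 -2 0.16 0 0 0 0\n0.02 -2.6 0.21 0 0 0 0.15")

```text
clock: 15.12
position: [0.5405, 0.1194, 0.2025]
tool_rot: [-3.141, 0.0, 1.57]
force: [1.6, -0.8, -1.2]
grip_width: 0.03
finger_force: 39.9
```

>>> nudge_tcp(rows="0.02 -0.6 0.05 0 0 0 0\n0.02 -1.2 0.1 0 0 0 0\n0.02 -1.8 0.15 0 0 0 0\n0.02 -2.4 0.2 0 0 0 0.05\n0.02 -2.9 0.24 0 0 0 0.15")

```text
clock: 15.75
position: [0.5641, -0.171, 0.2024]
tool_rot: [-3.141, -0.0, 1.538]
force: [1.3, -0.9, -1.2]
grip_width: 0.0302
finger_force: 39.9
```

Run:
```python
from h import *
go([.5922,-.3414,.19],1.54)
t=viewer.grab_frame("top");cv2.imwrite("pics/t8.png",t)
x0,y0=105,170; g=cv2.cvtColor(t,cv2.COLOR_BGR2HSV)[y0:y0+80,x0:x0+75]
for v in (180,200,215,230):
    m=cv2.inRange(g,(0,0,v),(180,60,255)); c,hi=cv2.findContours(m,cv2.RETR_CCOMP,cv2.CHAIN_APPROX_NONE)
    for cc,q in zip(c,hi[0]):
        if cv2.contourArea(cc)>300: print(v,"hole" if q[3]>=0 else "outer",rect("top",cc+[x0,y0],.1))
```

```text
at [ 0.5641 -0.171   0.2024] [-3.141 -0.     1.538] t 15.75 q7 0.42
d [-0.1694  0.0336  0.0124] rv [-0.001 -0.    -0.002]
180 outer [512.3 380.5 134.7  76.1 -13.2]
180 hole [511.7 380.6 123.4  63.9 -12.4]
200 outer [511.9 380.3 133.9  75.1 -12.9]
200 hole [511.6 380.9 124.4  65.  -12.2]
215 outer [511.6 381.  133.   74.1 -12.4]
215 hole [511.9 380.9 125.1  65.6 -12.4]
230 outer [511.6 381.1 132.3  72.8 -12.4]
230 hole [511.9 380.6 125.6  67.4 -12.9]
```

>>> nudge_tcp(rows="0.02 -0.5 0.1 0 0 0 0\n0.02 -1 0.2 0 0 0 0\n0.02 -1.45 0.29 0 0 0 0\n0.02 -1.69 0.336 0.12 0 0 0\n0.02 -1.69 0.336 0.3 0 0 0")

```text
clock: 16.42
position: [0.5923, -0.3406, 0.1717]
tool_rot: [-3.141, 0.001, 1.537]
force: [0.3, -0.4, -1.2]
grip_width: 0.03
finger_force: 40.1
```

>>> nudge_tcp(rows="0.02 0 0 0.1 0 0 0\n0.02 0 0 0.2 0 0 0\n0.02 0 0 0.2 0 0 0")

```text
clock: 16.8
position: [0.593, -0.3378, 0.1524]
tool_rot: [-3.141, -0.001, 1.541]
force: [-0.5, 0.3, -1.4]
grip_width: 0.0305
finger_force: 40.0
```

Run:
```python
from h import *
go([.5922,-.3414,.122],1.54)
s=viewer.grab_frame("scene");cv2.imwrite("pics/s9.png",s);t=viewer.grab_frame("top");cv2.imwrite("pics/t9.png",t)
z=status.observe()["position"][2]-.010
print("lid in hand",rect("scene",wood(s,(141,175),r=36,vmin=130),z),rect("top",wood(t,(398,185),r=36,vmin=150),z))
tiles([[(s,95,110),(t,350,130)]],"pics/m9.png",w=100,hh=120,s=4)
```

```text
at [ 0.593  -0.3378  0.1524] [-3.141e+00 -1.000e-03  1.541e+00] t 16.8 q7 0.67
d [-0.0036 -0.0007  0.0304] rv [-0.001 -0.001  0.001]
lid in hand [ 601.5 -329.2  117.6  110.8   80.9] [ 598.5 -311.1   96.6   50.4   -9.4]
```

View pics/m9.png

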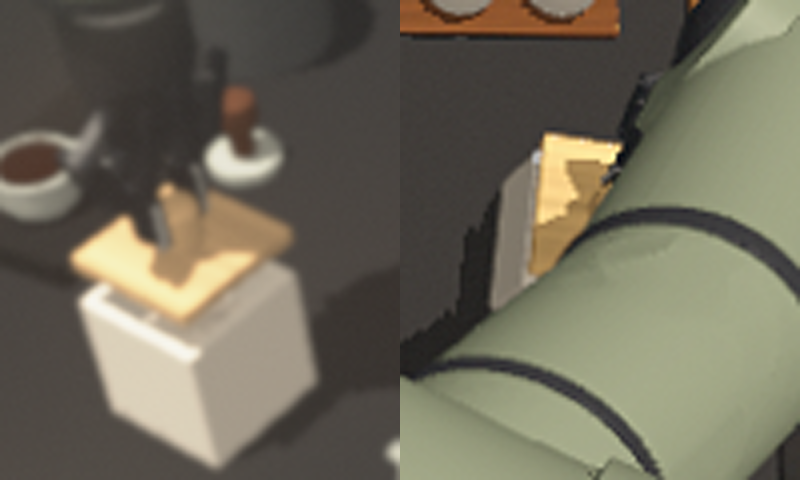

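The square lid is level and parallel to its jar (about -9.2° against -8.5°). It needs a 3.6 mm shift, then down.

To row units: -0.0036 m is -0.036, -0.0007 m is -0.007, -0.01 rad is -0.05.

>>> nudge_tcp(rows="0.02 -0.036 -0.007 0 0 0 0\n0.02 -0.036 -0.007 0.06 0 0 -0.05\n0.02 -0.036 -0.007 0.12 0 0 -0.05\n0.02 -0.036 -0.007 0.16 0 0 -0.05\n0.02 -0.036 -0.007 0.16 0 0 -0.05")

```text
clock: 17.52
position: [0.5921, -0.3423, 0.1365]
tool_rot: [-3.141, -0.0, 1.55]
force: [-0.5, -0.6, -2.1]
grip_width: 0.0304
finger_force: 40.0
```

Run:
```python
from h import *
go([.5922,-.3414,.122],1.55)
```

```text
at [ 0.5921 -0.3423  0.1365] [-3.141 -0.     1.55 ] t 17.52 q7 0.69
d [0.0009 0.0001 0.0145] rv [-0.001 -0.    -0.   ]
```

To row units: 0.0145 m is 0.145, 0.012 m is 0.12.

>>> nudge_tcp(rows="0.02 0.009 0 0.04 0 0 0\n0.02 0.009 0 0.08 0 0 0\n0.02 0.009 0 0.12 0 0 0\n0.02 0.009 0 0.145 0 0 0\n0.02 0.009 0 0.145 0 0 0")

```text
clock: 18.15
position: [0.5922, -0.3415, 0.1224]
tool_rot: [-3.141, -0.0, 1.55]
force: [0.2, -0.5, -0.9]
grip_width: 0.03
finger_force: 40.1
```

>>> nudge_tcp(rows="0.02 0 0 0.01 0 0 0\n0.02 0 0 0.018 0 0 0\n0.05 0 0 0.01 0 0 0\n0.07 0 0 0.01 0 0 0\n0.07 0 0 0 0 0 0")

```text
clock: 18.77
position: [0.5922, -0.3414, 0.1224]
tool_rot: [-3.141, -0.0, 1.55]
force: [0.9, 0.4, -0.5]
grip_width: 0.0702
finger_force: 0.0
```

>>> nudge_tcp(rows="0.07 0 0 -0.3 0 0 0\n0.07 0 0 -0.9 0 0 0\n0.07 0 0 -0.9 0 0 0")

```text
clock: 19.15
position: [0.5938, -0.3428, 0.2171]
tool_rot: [3.135, 0.003, 1.55]
force: [-0.1, -0.9, -0.1]
grip_width: 0.0695
finger_force: 0.0
```

Run:
```python
from h import *
go([.591,.121,.16],1.87)
```

```text
at [ 0.5938 -0.3428  0.2171] [3.135e+00 3.000e-03 1.550e+00] t 19.15 q7 0.66
d [ 0.4638 -0.013   0.0556] rv [ 0.006  0.004 -0.32 ]
```

To row units: 0.29 m is 2.9, 0.232 m is 2.32, -0.36 rad is -1.8.

>>> nudge_tcp(rows="0.07 0.58 -0.02 0 0 0 -0.25\n0.07 1.16 -0.04 0 0 0 -0.6\n0.07 1.74 -0.05 0 0 0 -1\n0.07 2.32 -0.07 0 0 0 -1.4\n0.07 2.9 -0.08 0 0 0 -1.8")

```text
clock: 19.77
position: [0.59, -0.0494, 0.2122]
tool_rot: [-3.141, -0.0, 1.913]
force: [1.3, -0.4, -0.0]
grip_width: 0.0698
finger_force: 0.0
```

Run:
```python
from h import *
t=viewer.grab_frame("top");cv2.imwrite("pics/t10.png",t);s=viewer.grab_frame("scene");cv2.imwrite("pics/s10.png",s)
print("square closed?",rect("top",wood(t,(399,186),r=36),.112))
tiles([[(s,100,130),(t,350,130)]],"pics/m10.png",w=90,hh=100,s=4)
go([.591,.121,.1],2.0)
```

```text
square closed? [ 592.7 -339.3   98.8   97.9   82.2]
at [ 0.5904 -0.0441  0.2118] [ 3.141e+00 -3.000e-03  1.920e+00] t 19.88 q7 0.52
d [0.1546 0.057  0.1123] rv [ 0.    -0.003 -0.08 ]
```

View pics/m10.png

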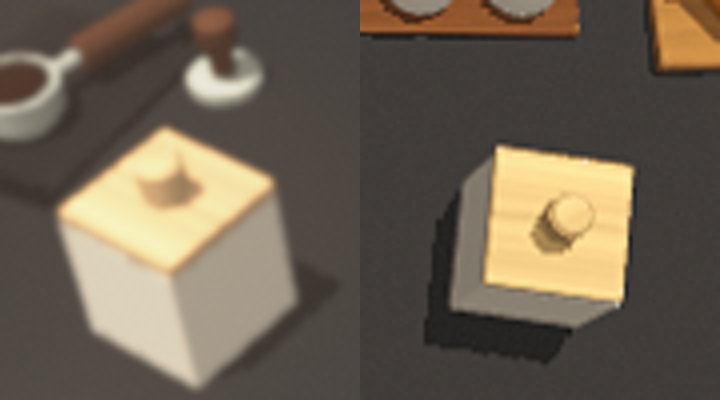

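The square lid is closed flush on its jar. Now for the oblong lid.

The rows are not in the units I measure in: shifts go in units of 100 mm and turns go in units of 0.2 rad. I convert before sending: 0.154 m is 1.54, 0.112 m is 1.12, -0.08 rad is -0.4.

>>> nudge_tcp(rows="0.07 0.52 0.19 0 0 0 -0.2\n0.07 1.05 0.38 0 0 0 -0.4\n0.07 1.54 0.57 0.1 0 0 -0.4\n0.07 1.54 0.57 0.6 0 0 -0.4\n0.07 1.54 0.57 1.12 0 0 -0.4")

```text
clock: 20.5
position: [0.5929, 0.1137, 0.0991]
tool_rot: [3.141, 0.0, 1.991]
force: [1.3, 0.1, -0.9]
grip_width: 0.0703
finger_force: 0.0
```

>>> nudge_tcp(rows="0.07 0 0 0.1 0 0 0\n0.07 0 0 0.1 0 0 0")

```text
clock: 20.75
position: [0.5932, 0.1125, 0.091]
tool_rot: [-3.141, 0.0, 1.989]
force: [0.3, -0.5, 0.8]
grip_width: 0.0699
finger_force: 0.0
```

Run:
```python
from h import *
go([.591,.121,.036],2.0)
```

```text
at [0.5932 0.1125 0.091 ] [-3.141  0.     1.989] t 20.75 q7 0.35
d [0.0086 0.0014 0.055 ] rv [-0.     0.    -0.011]
```

>>> nudge_tcp(rows="0.07 0.1 0.01 0.1 0 0 -0.05\n0.07 0.1 0.01 0.35 0 0 -0.05\n0.07 0.1 0.01 0.54 0 0 -0.05\n0.02 0.1 0.01 0.54 0 0 -0.05\n0.02 0.1 0.01 0.54 0 0 -0.05", clamp_n=40)

```text
clock: 21.38
position: [0.5902, 0.1224, 0.0372]
tool_rot: [3.141, 0.0, 2.0]
force: [-0.1, -0.1, -0.5]
grip_width: 0.0343
finger_force: 0.0
```

>>> nudge_tcp(rows="0.02 0 0 0 0 0 0\n0.02 0 0 -0.3 0 0 0\n0.02 0 0 -0.8 0 0 0\n0.02 0 0 -1.35 0 0 0\n0.02 0 0 -1.7 0 0 0")

```text
clock: 22.0
position: [0.5903, 0.1224, 0.2098]
tool_rot: [3.139, 0.0, 1.999]
force: [0.6, 0.5, -1.4]
grip_width: 0.0303
finger_force: 40.3
```

Run:
```python
from h import *
print(status.observe()["position"]); go([.512,.3807,.19],2.0-.358)
```

```text
[0.590319   0.12235423 0.20981802]
at [0.5903 0.1224 0.2098] [3.139 0.    1.999] t 22.0 q7 0.3
d [0.2675 0.0361 0.0198] rv [ 0.003 -0.     0.357]
```

>>> nudge_tcp(rows="0.02 0.3 0.04 0 0 0 0.25\n0.02 0.85 0.11 0 0 0 0.6\n0.02 1.45 0.19 0 0 0 1\n0.02 2.05 0.27 0 0 0 1.4\n0.02 2.55 0.34 0 0 0 1.785")

```text
clock: 22.62
position: [0.5135, 0.3709, 0.2072]
tool_rot: [3.141, -0.001, 1.641]
force: [0.7, 0.3, -2.4]
grip_width: 0.0305
finger_force: 40.2
```

>>> nudge_tcp(rows="0.02 0.12 -0.03 0 0 0 0\n0.02 0.12 -0.03 0.25 0 0 0\n0.02 0.12 -0.03 0.45 0 0 0\n0.02 0.12 -0.03 0.55 0 0 0\n0.02 0.12 -0.03 0.55 0 0 0")

```text
clock: 23.25
position: [0.511, 0.3796, 0.1515]
tool_rot: [-3.141, 0.0, 1.642]
force: [-0.2, -0.4, -0.7]
grip_width: 0.0307
finger_force: 40.2
```

Run:
```python
from h import *
go([.512,.3807,.122],1.642)
s=viewer.grab_frame("scene");cv2.imwrite("pics/s11.png",s);t=viewer.grab_frame("top");cv2.imwrite("pics/t11.png",t)
z=status.observe()["position"][2]-.010
print("in hand",rect("scene",wood(s,(430,248),r=45,vmin=130),z),rect("top",wood(t,(137,212),r=45,vmin=150),z))
tiles([[(s,375,190),(t,95,150)]],"pics/m11.png",w=95,hh=120,s=4)
```

```text
at [0.511  0.3796 0.1515] [-3.141  0.     1.642] t 23.25 q7 -0.42
d [0.001  0.0011 0.0295] rv [-0.  0.  0.]
in hand [525.  376.2 161.7  79.5 -12.5] [511.2 366.6 140.8  71.4  -5. ]
```

View pics/m11.png

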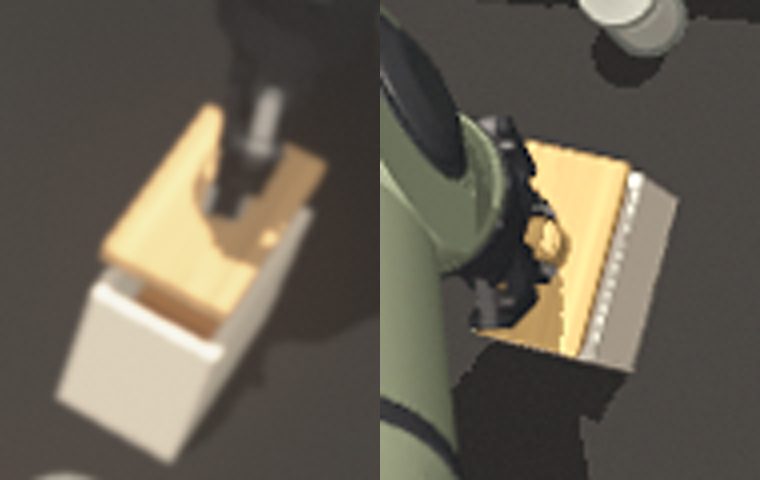

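The oblong lid is level, and its right edge runs parallel to the jar's rim in the top tile. I lower it.

>>> nudge_tcp(rows="0.02 0.01 0.01 0.05 0 0 0\n0.02 0.01 0.01 0.1 0 0 0\n0.02 0.01 0.01 0.16 0 0 0\n0.02 0.01 0.01 0.2 0 0 0\n0.02 0.01 0.01 0.24 0 0 0")

```text
clock: 23.98
position: [0.5117, 0.3812, 0.1272]
tool_rot: [-3.142, 0.0, 1.643]
force: [1.2, -0.2, -1.3]
grip_width: 0.0301
finger_force: 40.2
```

>>> nudge_tcp(rows="0.02 0 0 0.03 0 0 0\n0.02 0 0 0.05 0 0 0\n0.02 0 0 0.06 0 0 0")

```text
clock: 24.35
position: [0.5117, 0.3813, 0.1224]
tool_rot: [3.142, -0.001, 1.643]
force: [-9.4, -4.8, 25.4]
grip_width: 0.0301
finger_force: 42.8
```

>>> nudge_tcp(rows="0.02 0 0 -0.01 0 0 0\n0.05 0 0 -0.01 0 0 0\n0.07 0 0 -0.02 0 0 0\n0.07 0 0 -0.3 0 0 0\n0.07 0 0 -0.9 0 0 0")

```text
clock: 24.98
position: [0.5107, 0.3806, 0.2106]
tool_rot: [-3.138, 0.003, 1.643]
force: [1.5, 0.5, -0.1]
grip_width: 0.0699
finger_force: 0.0
```

>>> nudge_tcp(rows="0.07 -0.4 -0.4 0 0 0 0\n0.07 -0.8 -0.8 0 0 0 0\n0.07 -1.2 -0.9 -0.3 0 0 0\n0.07 -1.7 -1 -0.5 0 0 0\n0.07 -1.7 -1 -0.5 0 0 0")

```text
clock: 25.6
position: [0.4246, 0.2017, 0.2632]
tool_rot: [3.14, -0.002, 1.639]
force: [-1.1, 0.6, -0.2]
grip_width: 0.0702
finger_force: 0.0
```

Run:
```python
from h import *
s=viewer.grab_frame("scene");cv2.imwrite("pics/s12.png",s);t=viewer.grab_frame("top");cv2.imwrite("pics/t12.png",t)
print(status.observe()["position"]);print("oblong",rect("top",wood(t,(137,212),r=45),.112),"round",rect("top",wood(t,(307,226),r=32),.112),"square",rect("top",wood(t,(399,186),r=36),.112))
cv2.imwrite("pics/f.png",np.vstack([np.hstack([cv2.resize(t[120:300,90:440],(400,206)),cv2.resize(s[125:345,90:480],(400,206))]),np.hstack([cv2.resize(t[165:250,95:180],(394,394)),cv2.resize(s[215:310,380:475],(394,394)),np.zeros((394,12,3),np.uint8)])]))
```

```text
[0.42432917 0.20469643 0.2618945 ]
oblong [572.  386.   34.   19.8 -89.8] round [ 4.817e+02 -8.250e+01  1.096e+02  1.094e+02  2.000e-01] square [ 592.7 -339.3   98.8   98.7   82.2]
```

View pics/f.png

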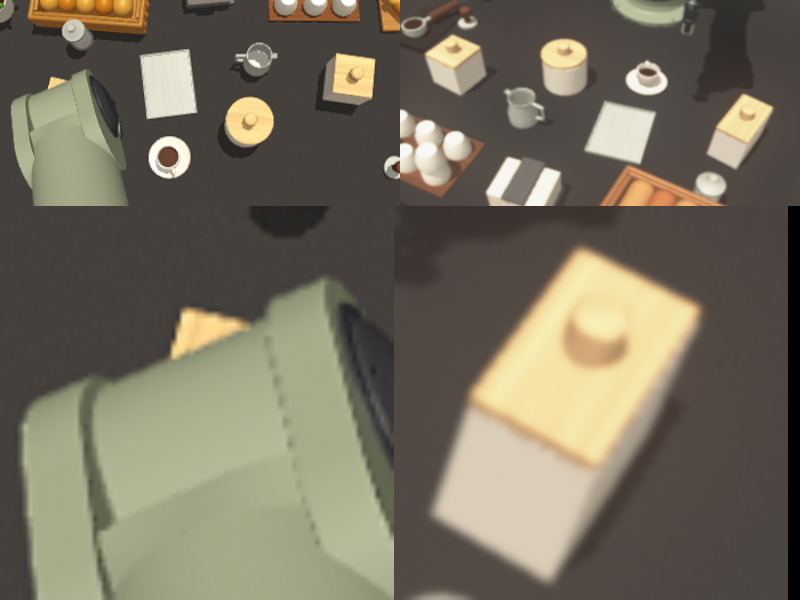

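The final views show all three lids flush on their own jars, the tray empty, and the jug, cup and shaker where they stood. The gripper is clear of everything, so I hand in.

```bash
python3 -c "
from workcell import bot, viewer, status, job
print(job.job_done())"
```

```text
the job is handed in; nothing more can be done
None
```

All three lids are back on their own jars and look closed flat in the final views; the tray is empty, the jug, cup and shaker look untouched, and I handed the job in at about 25.7 s.

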